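# Bed a stopcock plug in the vacuum manifold

## Task

Put the cleaned green-handled stopcock plug from the tube rack back into the empty barrel of the vacuum manifold, with its handle in line with that barrel's spout. Then press it down steadily with about 12 N while turning it a quarter turn, either way, until the handle stands squarely across the spout, so that the taper beds and holds by itself when you let go. Do not ram it in straight or overforce it, and leave the other stopcocks and the loose things where they are.

Things in the scene. Friction and masses are not known exactly. Their poses are not given: they have to be found in the camera images.
- plug: Loose stopcock plug, 75 mm tall, 150 g, upright in a hole of the blue tube rack. Brass 1:5 cone (10.4 mm across at the tip, 17.6 mm at 36 mm up), brass collar 23 mm across (36 to 41 mm up), ribbed green wing handle 40 x 9 x 28 mm (47 to 75 mm up), white top stripe. Origin: centre of the tip, z up; x along the wing's 40 mm, y across its 9 mm (half a turn looks the same). Pinch the wing from above.
- plug_handle (a point): Middle of the wing handle, where fingers hold it well: on the plug's axis, 64 mm above the tip, 11 mm below the wing's top edge, 23 mm above the collar's top face. Axes as the plug's.
- plug_collar (a point): On the plug's axis at the underside of the collar, 36 mm above the tip. Its height over the barrel's rim tells how deep the plug sits: 4 to 11 mm when it first touches all round (no two tapers fit alike, so feel for it), some 2 mm less when bedded.
- barrel: The manifold's one barrel without a plug, fixed: upright steel tube with a white liner, 30 mm across, 50 mm tall, one of three 100 mm apart in front of the pipe (any of the three). Origin: centre of its underside, 30 mm above the table; z up. Its spout, a nozzle 38 mm long, points along -x; the pipe runs along y. Handle along x is open, along y is closed.
- barrel_mouth (a point): Centre of the barrel's rim, 80 mm above the table, axes as the barrel's. Below it a 1:5 tapered hole, 16.1 mm across, fits the cone. Pushed straight the plug sticks: 3 N of wedging per N of push. Turned under a push it slides in deeper (0.2 mm per N) and wedges 8 N per N, most of it in 0.8 rad (0.3 N m). Turned without a push it works loose. Good: 70 to 170 N of wedging, kept when released; more splits the liner.
- stopcock_a: One of the manifold's two other stopcocks, fixed: barrel and frame as the empty one's, with a plug like the loose one already bedded, green handle across its spout (along y), its top 124 mm above the table. Leave it alone.
- stopcock_b: The other of the two stopcocks already fitted, as stopcock_a.
- tube_red: Loose sample tube with a red cap, 18 mm across, 106 mm tall, at the other end of the rack, about 100 mm from the plug. Origin: centre of its underside.
- tube_violet: Loose sample tube with a violet cap, same size, beside the red one. Origin: centre of its underside.
- petri_dish: Loose closed petri dish, 60 mm across, 16 mm tall, on the table in front of the manifold. Origin: centre of its underside.
- marker_pen: Loose white and red marker pen lying on the table, 135 mm long, 17 mm thick. Origin: its underside.
Not all that is in view belongs to the job. Leave any red look-alike of the plug alone.

How it is judged:
By the outcome, as a careful person would: the job done as asked, in the order asked, and still so for the second after the job is handed in, with the robot touching nothing.
It also fails if it takes over 67 s, if anything falls off the work surface, if the arm or the gripper's body presses on something with over 40 N, if the wrist force passes 120 N, or if a joint passes its speed limit or range.

## Robot

A 7-joint arm with a two-finger parallel gripper is mounted at the origin on a cart in front of the work surface, level with it; the furniture and walls round the work are solid. World frame = base frame: x ahead of the robot, y to its left, z up, the work surface at z = 0. Lengths are in m, angles in rad, forces in N, time in s.
With the tool pointing down it reaches from about 0.35 to 0.9 m from the base axis. Payload 8.1 kg.
Tool frame: the origin (TCP) lies between the finger pads; the fingertips stand ahead of it and the grasp point (between the pads) is the TCP (arm.nose_length is the z of the fingertips in the tool frame, in m); z points along the fingers, y is the line along which they close (so a half turn about z gives the same grasp; the last joint's range is limited). The gripper opens to 92 mm and grips with 3 to 60 N. Pads are 19 mm wide; open, the fingers measure 130 mm over their backs; the gripper's body (75 mm by 190 mm) begins 47 mm behind the grasp point.
Start: joints at [-1.419, 0.434, 0.025, 1.573, -0.012, 1.134, -0.075], TCP at [0.158, 0.605, 0.246] pointing down, gripper open.
Joint ranges: [-2.62, 2.62], [-0.44, 2.09], [-1.27, 1.32], [0.08, 2.57], [-1.32, 4.46], [0.12, 2], [-2.74, 2.74]. Speed limits (rad/s): [2.22, 2.22, 3.01, 3.01, 3.14, 3.14, 3.14].

## Interface

Orientations are given as a rotation vector (axis times angle).
In Python, from cell import sensors, optics, arm gives the robot as it stands.
- The arm moves only by the tool arm_command, never from a script. Its argument "deltas" is one flat list of numbers, 7 for each row, row after row: the turn, a rotation vector about the world's x, y, z as a fraction of full scale, then the shift along the world's x, y, z as a fraction of full scale, then the finger opening in mm, from 0 to 91.8. In form: [wx, wy, wz, dx, dy, dz, fingers, wx, wy, wz, dx, dy, dz, fingers, ...]. A call has 1 to 20 rows; each row is the pose to reach, as a shift and turn from the pose commanded when the call began; what a row does not reach only later rows make up. Full scale, the value 1, is 1 m for a shift and 90 degrees for a turn. A row lasts 1/10 s, in which the tool goes at most 50 mm and 8.59 degrees, less where a joint would pass 70% of its speed; a pose out of reach is approached as far as the arm can. A call with a number of a shift or a turn outside -1 to 1 is refused whole. A call with a gripper value outside its range is refused whole. The fingers move at their own pace and stop on an object; "force" is the grip in N (left out, the last holds). Time passes only in rows, so rows that repeat a pose let the fingers close. It gives the time, the measured TCP pose, the force, the opening and the grip force at its end, in the units of the state.
- sensors.observe(): the state, without advancing time (a new reading comes with each control period).
- optics.get_image(name): name is "scene" or "top" or "wrist"; returns the picture (384x512x3 uint8, blue, green, red); there is no depth.
- optics.calibration(name): a dict with "camera_matrix" (3x3 intrinsics, pixels), "rvec" (rotation vector, rad) and "tvec" (3), from world to camera coordinates, as OpenCV has them. Camera axes: x right, y down, z forward; pixel columns grow to the right and rows downward; lengths in m; the calibration is good to about 2 mm. A picture is of the moment at which its call begins: read the wrist's pose just before it. calibration takes no time and is no camera call; for the wrist camera it gives the pose at the moment of the call.
- arm.sign_off(): hands the job in; it is judged then, once.
The state is a dict: "clock": time; "joints": joint angles; "dq": joint speeds; "joint_efforts": joint torques, N m; "position": TCP position; "ee_rot": TCP orientation; "force": force on the tool from outside, world axes, zero at the start; "ft_torque": the same for the moment, N m; "width": opening from 0.0 (shut) to 1.0 (fully open); "gripper_force": force on a finger pad.
Only numpy, scipy, OpenCV 4.12 (cv2) and the standard library are available. Lean on these libraries where they do the work, as an engineer would, in place of code of your own. Each camera call takes 0.05 s, during which the arm holds its last target. There are 200 camera calls.

## Working session

There is one attempt and no reset: what is moved stays moved. The work goes in short steps, Python scripts to look and compute and a tool call to move; the robot and the scene stay as the last step left them, time stands still between calls to the robot, and variables do not carry over. Pictures are saved under pics/ and viewed, at most 10 in all, crops included, and the job is handed in when it is done.

Besides the shell and the picture viewer there is one more tool, called after "Call:" in YAML: its name, and indented under it one key for each argument. arm_command: Moves the arm, as the interface text tells. Its arguments: {"type":"object","properties":{"deltas":{"type":"array","items":{"type":"number"}},"force":{"type":"number"}},"required":["deltas"]}

```bash
mkdir -p pics; cat > h.py <<'E'
import numpy as np, cv2
from cell import sensors, optics, arm
from scipy.spatial.transform import Rotation as R
def cal(n):
    c=optics.calibration(n); return np.array(c["camera_matrix"]),R.from_rotvec(np.ravel(c["rvec"])).as_matrix(),np.ravel(c["tvec"])
def at_z(c,uv,z):
    K,Rm,t=c; d=Rm.T@np.linalg.solve(K,[uv[0],uv[1],1]); o=-Rm.T@t
    return o+d*(z-o[2])/d[2]
def proj(c,p):
    K,Rm,t=c; q=K@(Rm@np.array(p)+t); return q[:2]/q[2]
E
python3 - <<'E'
from h import *
s=sensors.observe(); print(s, arm.nose_length)
for n in("top","scene"):
    cv2.imwrite(f"pics/{n}0.png",cv2.resize(optics.get_image(n),(800,600),interpolation=cv2.INTER_CUBIC))
    c=cal(n); print(n,c[0],-c[1].T@c[2])
E
```

```text
{'clock': 0.0, 'joints': array([-1.41859995,  0.43523427,  0.02499733,  1.57410392, -0.0116203 ,
        1.13398284, -0.075121  ]), 'dq': array([ 0.00186885, -0.00058382,  0.00208166,  0.00071525,  0.00040097,
        0.00048162, -0.00122006]), 'joint_efforts': array([-6.38912370e-04, -6.67853022e+01,  9.84925367e-01, -3.14475524e+01,
       -6.05460559e-02,  4.29012103e-02,  1.91947561e-04]), 'position': array([0.15746921, 0.60434026, 0.24493557]), 'ee_rot': array([-3.99332388e-01, -3.11604226e+00,  2.48436399e-03]), 'force': array([1.3134584 , 0.1891195 , 0.76176691]), 'ft_torque': array([-0.02562841,  0.02553964,  0.02321354]), 'gripper_force': 0.0, 'width': 0.9993184650368665} 0.019
top [[449.37135179   0.         258.60893613]
 [  0.         449.37135179 190.4640889 ]
 [  0.           0.           1.        ]] [0.36230093 0.13716302 1.20903086]
scene [[347.20130574   0.         259.1621197 ]
 [  0.         347.20130574 192.21926398]
 [  0.           0.           1.        ]] [0.21405986 0.58876116 0.72844867]
```

View pics/top0.png

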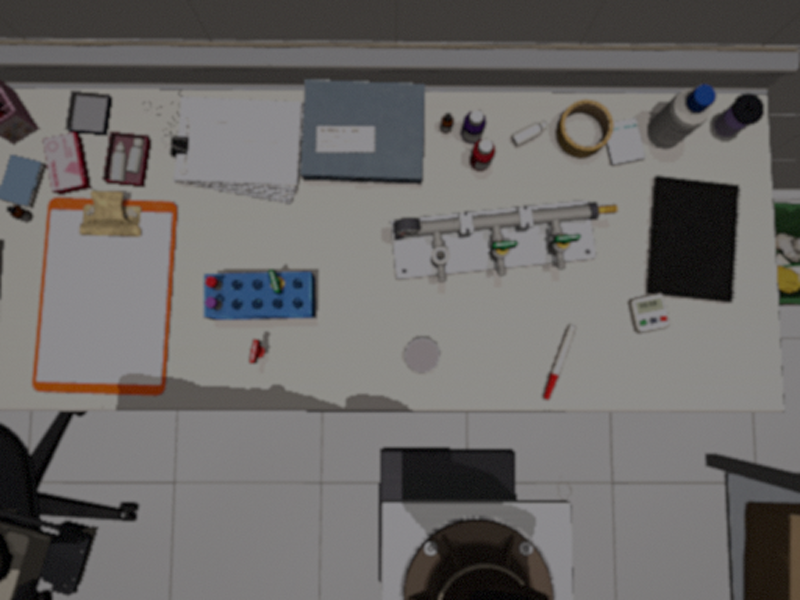

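View pics/scene0.png

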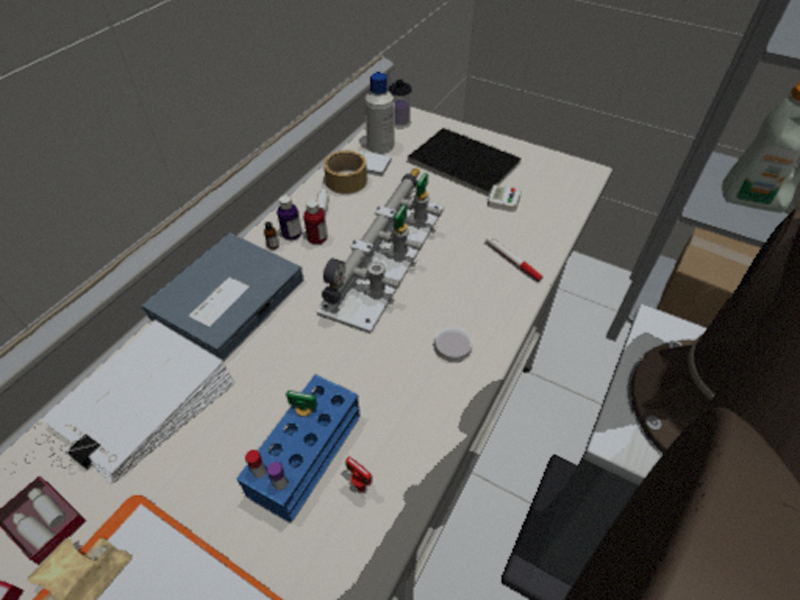

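The top view shows the plug in the rack near (277,281), the empty barrel near (440,256) with its spout pointing down the image, and the other two stopcocks at (502,245) and (563,240). The red decoy is at (258,350). I'll enlarge the plug and barrel in both views.

```bash
python3 - <<'E'
from h import *
# crops, scale 8: native px = origin + px/scale
def crop(n,u,v,w,h,s): 
    im=cv2.imread(f"pics/{n}0.png"); im=cv2.resize(im,(512,384),interpolation=cv2.INTER_AREA)
    return im
t=optics.get_image("top"); s=optics.get_image("scene")
def cr(im,u,v): return cv2.convertScaleAbs(cv2.resize(im[v:v+30,u:u+40],(400,300),interpolation=cv2.INTER_CUBIC),alpha=1.6)
cv2.imwrite("pics/c1.png",np.vstack([np.hstack([cr(t,157,165),cr(t,262,150)]),np.hstack([cr(s,173,240),cr(s,220,160)])]))
ct=cal("top")
for n,uv,z in (("plug",(277,281),.1),("barrel",(440,256),.08),("A",(502,245),.124),("B",(563,240),.124)):
    print(n,at_z(ct,np.array(uv)*.64,z))
E
```

```text
plug [0.51018642 0.32326205 0.1       ]
barrel [0.55536365 0.06260243 0.08      ]
A [ 0.56591448 -0.03202177  0.124     ]
B [ 0.57448965 -0.12836421  0.124     ]
```

View pics/c1.png

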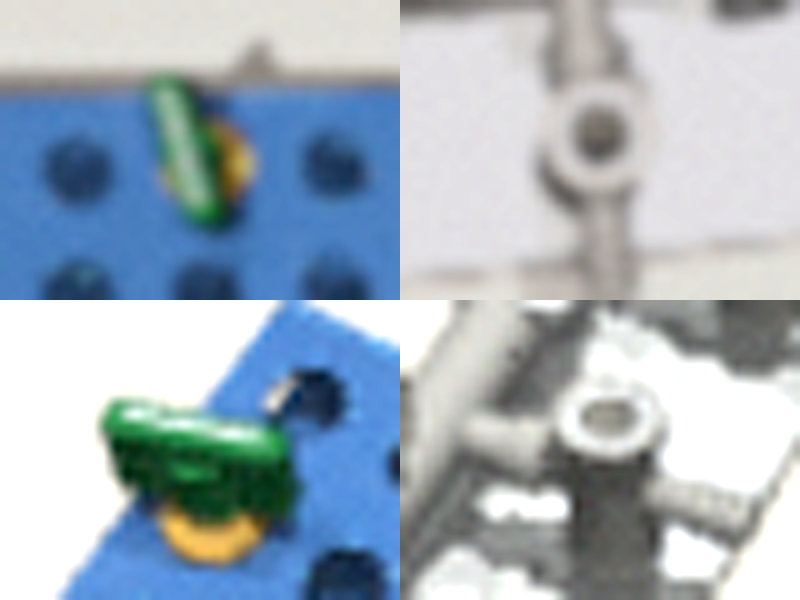

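Top crop: the wing's top edge runs from (162,82) to (207,218), and the barrel rim is centred at (597,133). Scene crop: the wing's top edge runs from (112,408) to (290,440), and the rim is centred at (608,417). I'll triangulate from these.

```bash
python3 - <<'E'
from h import *
ct,cs=cal("top"),cal("scene")
P=lambda c:c[0]@np.c_[c[1],c[2]]
def tri(a,b):
    X=cv2.triangulatePoints(P(ct),P(cs),np.array(a,float),np.array(b,float)).ravel(); X=X[:3]/X[3]
    return X,proj(ct,X)-a,proj(cs,X)-b
print(tri((175.45,180),(193.1,252.4))); print(tri((281.7,163.3),(240.8,171.7)))
z=tri((175.45,180),(193.1,252.4))[0][2]
a,b=at_z(ct,(173.2,173.2),z),at_z(ct,(177.7,186.8),z); print(a,b,np.degrees(np.arctan2(*(a-b)[1::-1])),np.linalg.norm(a-b))
a,b=at_z(cs,(184.2,250.8),z),at_z(cs,(202,254),z); print(a,b,np.degrees(np.arctan2(*(a-b)[1::-1])),np.linalg.norm(a-b))
print(at_z(ct,(281.7,163.3),.08),at_z(cs,(240.8,171.7),.08))
# manifold axis from stopcocks
m=at_z(ct,(281.7,163.3),.08); B=at_z(ct,np.array((565,240))*.64,.124); print(np.degrees(np.arctan2(*(m-B)[:2])), np.linalg.norm((m-B)[:2]))
s=sensors.observe(); r=R.from_rotvec(s["ee_rot"]).as_matrix(); print(r, s["position"])
c=cal("wrist"); print(r.T@(-c[1].T@c[2]-s["position"]), r.T@c[1].T)
E
```

```text
(array([0.51008807, 0.32808341, 0.09883688]), array([-0.03832351, -0.06876651]), array([0.15561319, 0.02016591]))
(array([0.55758841, 0.0620461 , 0.07532415]), array([-0.00454281, -0.00972704]), array([0.01747367, 0.00244944]))
[0.52695822 0.33397328 0.09883688] [0.49292843 0.32201447 0.09883688] 19.36258960415123 0.036069924731003934
[0.5287077  0.33426964 0.09883688] [0.49219847 0.32217638 0.09883688] 18.326856148026042 0.03845998528247247
[0.55675795 0.06234439 0.08      ] [0.55517269 0.06583199 0.08      ]
-5.231643392650848 0.19467949398503856
[[-9.67697373e-01  2.52114594e-01 -1.62705495e-04]
 [ 2.52114635e-01  9.67696924e-01 -9.34699302e-04]
 [-7.82017285e-05 -9.45526495e-04 -9.99999550e-01]] [0.15750083 0.60454902 0.24523656]
[ 8.39000567e-02  1.98544490e-05 -1.39596160e-01] [[ 8.69162730e-04 -9.53412053e-01 -3.01669856e-01]
 [ 9.99998486e-01  3.73897360e-04  1.69948424e-03]
 [-1.50751519e-03 -3.01670876e-01  9.53410934e-01]]
```

Call:
arm_command:
  deltas: [0, 0, 0.373, 0.352, -0.277, -0.036, 60, 0, 0, 0.373, 0.352, -0.277, -0.036, 60, 0, 0, 0.373, 0.352, -0.277, -0.036, 60, 0, 0, 0.373, 0.352, -0.277, -0.036, 60, 0, 0, 0.373, 0.352, -0.277, -0.036, 60, 0, 0, 0.373, 0.352, -0.277, -0.036, 60, 0, 0, 0.373, 0.352, -0.277, -0.036, 60, 0, 0, 0.373, 0.352, -0.277, -0.036, 60, 0, 0, 0.373, 0.352, -0.277, -0.036, 60, 0, 0, 0.373, 0.352, -0.277, -0.036, 60, 0, 0, 0.373, 0.352, -0.277, -0.036, 60, 0, 0, 0.373, 0.352, -0.277, -0.036, 60, 0, 0, 0.373, 0.352, -0.277, -0.036, 60, 0, 0, 0.373, 0.352, -0.277, -0.036, 60]
  force: 20

```text
clock: 1.6
position: [0.5085, 0.3291, 0.2099]
ee_rot: [0.521, -3.098, -0.001]
force: [0.7, 0.7, 0.1]
width: 0.655
gripper_force: 0.0
```

```bash
python3 - <<'E'
from h import *
s=sensors.observe(); c=cal("wrist"); im=optics.get_image("wrist")
print(s["clock"],s["joints"],s["dq"].max(),s["position"]); np.savez("w1.npz",K=c[0],R=c[1],t=c[2])
cv2.imwrite("pics/w1.png",cv2.convertScaleAbs(cv2.resize(im,(800,600),interpolation=cv2.INTER_CUBIC),alpha=1.3))
E
```

```text
1.6 [-0.67312614  0.43379972  0.01541779  1.66872146 -0.00809564  1.03890781
  1.24916601] 0.006328194693531018 [0.50854498 0.32908934 0.20992776]
```

View pics/w1.png

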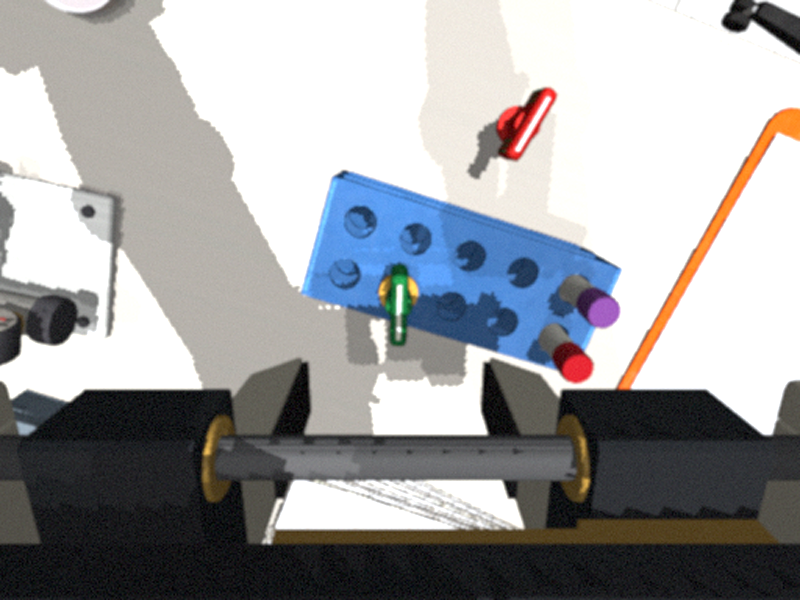

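The wrist view shows the green wing almost vertical, with its top stripe from about (401,275) to (398,341) and the collar around (398,291). The fingers straddle it, and the tubes at (600,307) and (573,361) are clear.

```bash
python3 - <<'E'
from h import *
w=np.load("w1.npz"); c=(w["K"],w["R"],w["t"])
g=.64
for z in (.095,.099,.103):
  a,b=at_z(c,(401*g,271*g),z),at_z(c,(398.5*g,341*g),z); print(z,a,b,(a+b)/2,np.linalg.norm(a-b),np.degrees(np.arctan2(*(b-a)[1::-1])))
ct=cal("top");P=lambda c:c[0]@np.c_[c[1],c[2]]
X=cv2.triangulatePoints(P(ct),P(c),np.array((175.45,180.)),np.array((399.7*g,306*g))).ravel();print(X[:3]/X[3])
s=sensors.observe();r=R.from_rotvec(s["ee_rot"]).as_matrix();print(np.degrees(np.arctan2(r[1,0],r[0,0])), np.degrees(np.arccos(-r[2,2])))
E
```

```text
0.095 [0.4900137  0.32751767 0.095     ] [0.52771478 0.33931198 0.095     ] [0.50886424 0.33341483 0.095     ] 0.039502877740448035 17.371643450529124
0.099 [0.48905856 0.32712665 0.099     ] [0.52616703 0.33873557 0.099     ] [0.5076128  0.33293111 0.099     ] 0.03888194772370084 17.371643450529103
0.103 [0.48810342 0.32673563 0.103     ] [0.52461928 0.33815916 0.103     ] [0.50636135 0.3324474  0.103     ] 0.038261017706953775 17.371643450529113
[0.51320722 0.33296583 0.07698752]
-160.9189135996395 0.023133199114454356
```

Call:
arm_command:
  deltas: [0, 0, -0.008, 0, 0.003, -0.04, 40, 0, 0, -0.008, 0, 0.003, -0.07, 40, 0, 0, -0.008, 0, 0.003, -0.1, 40, 0, 0, -0.008, 0, 0.003, -0.12, 40, 0, 0, -0.008, 0, 0.003, -0.12, 40, 0, 0, -0.008, 0, 0.003, -0.12, 40, 0, 0, -0.008, 0, 0.003, -0.12, 40]

```text
clock: 2.35
position: [0.5102, 0.3316, 0.0912]
ee_rot: [-0.498, 3.1, 0.002]
force: [-0.0, -0.3, -0.4]
width: 0.439
gripper_force: 0.0
```

Call:
arm_command:
  deltas: [0, 0, 0, 0, 0, 0, 20, 0, 0, 0, 0, 0, 0, 0, 0, 0, 0, 0, 0, 0, 0, 0, 0, 0, 0, 0, 0, 0, 0, 0, 0, 0, 0, 0, 0, 0, 0, 0, 0, 0, 0, 0, 0, 0, 0, 0, 0, 0, 0, 0, 0, 0, 0, 0, 0, 0]
  force: 30

```text
clock: 3.15
position: [0.5097, 0.3309, 0.0899]
ee_rot: [-0.498, 3.102, 0.0]
force: [-0.3, -1.1, 4.8]
width: 0.103
gripper_force: 30.0
```

Call:
arm_command:
  deltas: [0, 0, 0, 0, 0, 0.02, 0, 0, 0, 0, 0, 0, 0.05, 0, 0, 0, 0, 0, 0, 0.09, 0, 0, 0, 0, 0, 0, 0.12, 0, 0, 0, -0.04, 0.01, -0.04, 0.12, 0, 0, 0, -0.08, 0.02, -0.08, 0.12, 0, 0, 0, -0.145, 0.03, -0.12, 0.12, 0, 0, 0, -0.145, 0.035, -0.165, 0.12, 0, 0, 0, -0.145, 0.04, -0.21, 0.12, 0, 0, 0, -0.145, 0.047, -0.245, 0.12, 0, 0, 0, -0.145, 0.047, -0.268, 0.12, 0, 0, 0, -0.145, 0.047, -0.268, 0.12, 0, 0, 0, -0.145, 0.047, -0.268, 0.12, 0, 0, 0, -0.145, 0.047, -0.268, 0.12, 0, 0, 0, -0.145, 0.047, -0.268, 0.12, 0]
  force: 50

```text
clock: 4.65
position: [0.5564, 0.0643, 0.2096]
ee_rot: [0.146, -3.138, -0.001]
force: [-0.4, 0.2, -1.4]
width: 0.1
gripper_force: 50.0
```

```bash
python3 - <<'E'
from h import *
s=sensors.observe(); c=cal("wrist"); im=optics.get_image("wrist")
print(s["clock"],s["joints"],s["position"],s["force"],s["ft_torque"],s["width"]); np.savez("w2.npz",K=c[0],R=c[1],t=c[2])
sc=optics.get_image("scene"); print(proj(cal("scene"),s["position"]))
u,v=(proj(cal("scene"),s["position"])).astype(int)
a=cv2.resize(im,(600,450),interpolation=cv2.INTER_CUBIC)
b=cv2.resize(sc[130:230,220:264],(198,450),interpolation=cv2.INTER_CUBIC)
cv2.imwrite("pics/w2.png",cv2.convertScaleAbs(np.hstack([a,b]),alpha=1.3)); cv2.imwrite("w2raw.png",im); cv2.imwrite("s2raw.png",sc)
E
```

```text
4.65 [-0.31172893  0.36220228  0.13555433  1.78951877 -0.05780225  0.99397386
  1.51036254] [0.55635794 0.06432534 0.20955245] [-0.40542028  0.22972505 -1.38979873] [ 0.0483276  -0.00340438 -0.01316037] 0.10032142414101113
[239.0167493  132.07343987]
```

View pics/w2.png

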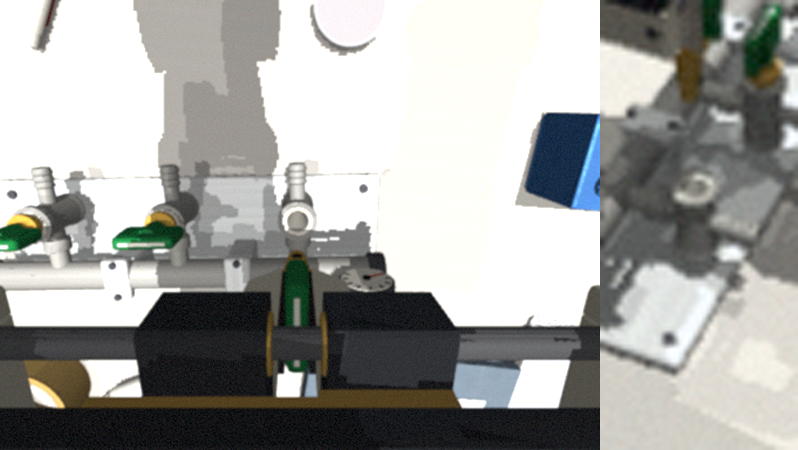

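The wrist view shows the plug upright in the fingers. The barrel rim is at about (298,216), its spout points straight up the image, and the wing is vertical. The scene crop shows the brass cone tip at about (689,103) and the rim at about (694,186).

```bash
python3 - <<'E'
from h import *
w=np.load("w2.npz"); c=(w["K"],w["R"],w["t"]); cs=cal("scene"); ct=cal("top"); g=512/600
s=sensors.observe(); p=s["position"]
print("rim wrist",at_z(c,(298*g,216*g),.08)," scene",at_z(cs,(220+94/4.5,130+186/4.5),.08))
P=lambda c:c[0]@np.c_[c[1],c[2]]
print("tip exp",proj(cs,p-[0,0,.064]),"seen",220+89/4.5,130+103/4.5)
a,b=at_z(c,(0,178.5*g),.005),at_z(c,(378*g,175*g),.005); d=a-b; print("plate yaw",np.degrees(np.arctan2(d[0],-d[1])))
r=R.from_rotvec(s["ee_rot"]).as_matrix(); print("tool yaw",np.degrees(np.arctan2(r[1,0],r[0,0])))
im=cv2.imread("w2raw.png"); sc=cv2.imread("s2raw.png")
A=cv2.resize(im[140:235,225:285],(380,600),interpolation=cv2.INTER_CUBIC)  # 6.33x
B=cv2.resize(sc[135:195,220:262],(420,600),interpolation=cv2.INTER_CUBIC) # 10x
cv2.imwrite("pics/w2c.png",cv2.convertScaleAbs(np.hstack([A,B]),alpha=1.2))
E
```

```text
rim wrist [0.55138267 0.06630268 0.08      ]  scene [0.55565685 0.06459507 0.08      ]
tip exp [239.95991848 152.38922879] seen 239.77777777777777 152.88888888888889
plate yaw 5.886071787752031
tool yaw -174.70287474332943
```

View pics/w2c.png

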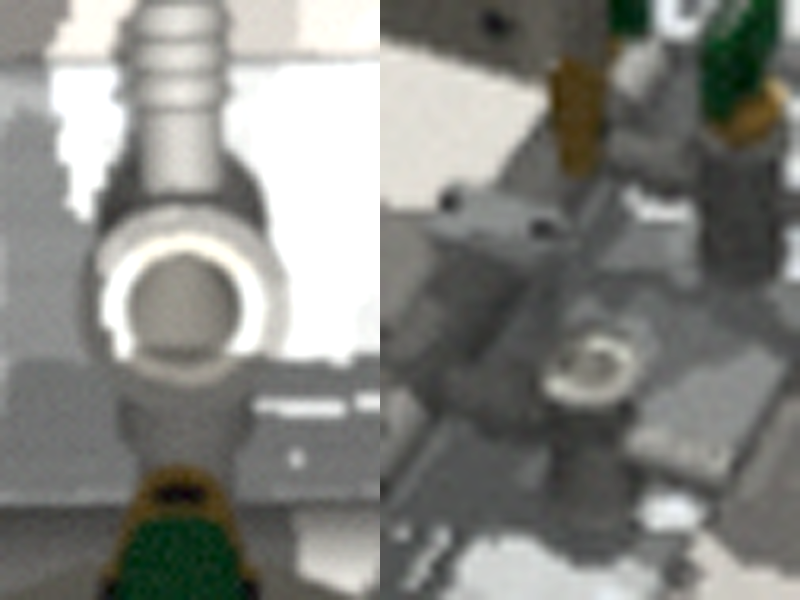

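```bash
python3 - <<'E'
from h import *
w=np.load("w2.npz"); c=(w["K"],w["R"],w["t"]); cs=cal("scene"); ct=cal("top"); f=600/95
p=sensors.observe()["position"]
print("TCP proj crop",(proj(c,p+[0,0,-.02])-[225,140])*f, "collar mid",(proj(c,p-[0,0,.023])-[225,140])*f, "wing top",proj(c,p+[0,0,.011])*600/512)
rim=(225+186/f,140+298/f); print("rim wrist",at_z(c,rim,.08))
print("scene",at_z(cs,(241.2,171.7),.08),"top",at_z(ct,(281.7,163.3),.08))
L=[(c,rim),(cs,(241.1,171.7)),(ct,(281.7,163.3))]
from scipy.optimize import least_squares
s=least_squares(lambda x:np.concatenate([(proj(k,[*x,.08])-u)*wt for (k,u),wt in zip(L,(.5,1,1))]),[.556,.064]); print(s.x,s.fun)
E
```

```text
TCP proj crop [160.19477862 685.44466416] collar mid [160.37846742 669.51049162] wing top [292.96609997 328.49447404]
rim wrist [0.55397228 0.0666876  0.08      ]
scene [0.55427738 0.06531642 0.08      ] top [0.55675795 0.06234439 0.08      ]
[0.55481138 0.06530843] [-0.82829292  0.38591219 -0.0750758  -0.07637966 -1.16132407  0.74800099]
```

Call:
arm_command:
  deltas: [0, 0, 0, -0.0013, 0.0007, -0.025, 0, 0, 0, 0, -0.0013, 0.0007, -0.05, 0, 0, 0, 0, -0.0013, 0.0007, -0.06, 0, 0, 0, 0, -0.0013, 0.0007, -0.066, 0, 0, 0, 0, -0.0013, 0.0007, -0.07, 0, 0, 0, 0, -0.0013, 0.0007, -0.07, 0, 0, 0, 0, -0.0013, 0.0007, -0.07, 0]

```text
clock: 5.45
position: [0.5558, 0.0636, 0.1405]
ee_rot: [-0.142, 3.137, 0.0]
force: [1.0, 0.2, -1.0]
width: 0.099
gripper_force: 50.0
```

```bash
python3 - <<'E'
from h import *
s=sensors.observe(); im=optics.get_image("wrist"); sc=optics.get_image("scene")
print(s["position"],s["force"],s["ft_torque"])
A=cv2.resize(im[140:260,210:300],(450,600),interpolation=cv2.INTER_CUBIC)
B=cv2.resize(sc[130:190,222:257],(350,600),interpolation=cv2.INTER_CUBIC)
cv2.imwrite("pics/w3.png",cv2.convertScaleAbs(np.hstack([A,B]),alpha=1.6))
E
```

```text
[0.55575642 0.06360853 0.14045395] [ 1.04694668  0.16839395 -0.98717764] [ 0.06484084 -0.00254239 -0.00370956]
```

View pics/w3.png

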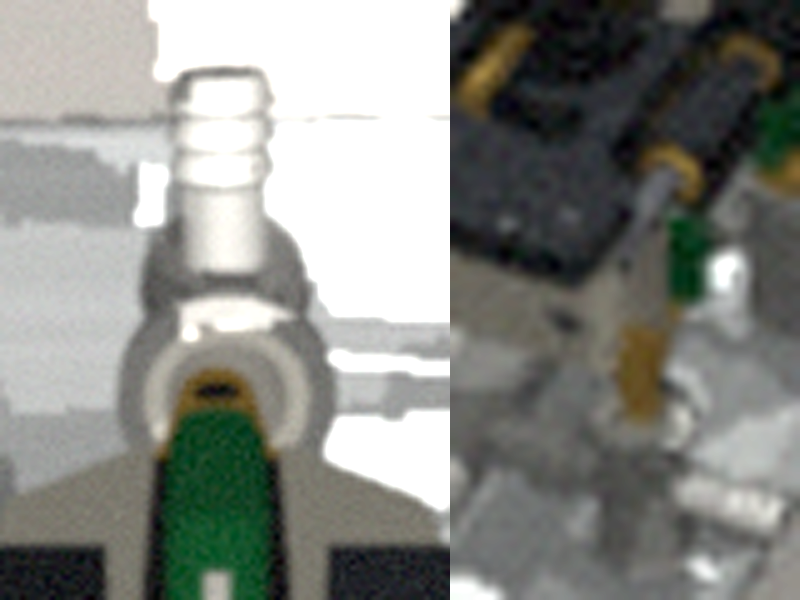

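The wrist view shows the tip entering the mouth: the rim is centred near column 226 and the wing near 218. In the scene view the cone at about (640,400) sits slightly left of the rim's middle at about (648,417). I'll correct about a millimetre and keep descending while feeling the forces.

Call:
arm_command:
  deltas: [0, 0, 0, -0.0008, 0.0007, 0, 0, 0, 0, 0, -0.0008, 0.0007, -0.004, 0, 0, 0, 0, -0.0008, 0.0007, -0.008, 0, 0, 0, 0, -0.0008, 0.0007, -0.012, 0, 0, 0, 0, -0.0008, 0.0007, -0.015, 0, 0, 0, 0, -0.0008, 0.0007, -0.015, 0, 0, 0, 0, -0.0008, 0.0007, -0.015, 0]

```text
clock: 6.25
position: [0.5546, 0.0643, 0.1247]
ee_rot: [-0.143, 3.138, 0.0]
force: [0.8, 0.4, -1.4]
width: 0.098
gripper_force: 50.0
```

Call:
arm_command:
  deltas: [0, 0, 0, 0, 0, -0.002, 0, 0, 0, 0, 0, 0, -0.004, 0, 0, 0, 0, 0, 0, -0.004, 0]

```text
clock: 6.55
position: [0.5548, 0.0645, 0.1207]
ee_rot: [-0.143, 3.138, 0.0]
force: [2.3, 0.7, -1.8]
width: 0.097
gripper_force: 50.0
```

Call:
arm_command:
  deltas: [0, 0, 0, 0, 0, -0.001, 0, 0, 0, 0, 0, 0, -0.001, 0]

```text
clock: 6.75
position: [0.5548, 0.0644, 0.1198]
ee_rot: [-0.143, 3.138, 0.0]
force: [2.2, 2.0, -1.2]
width: 0.096
gripper_force: 50.0
```

Call:
arm_command:
  deltas: [0, 0, 0, 0, 0, -0.001, 0, 0, 0, 0, 0, 0, -0.001, 0]

```text
clock: 6.95
position: [0.5548, 0.0645, 0.1188]
ee_rot: [-0.143, 3.138, 0.0]
force: [3.4, 2.7, -1.7]
width: 0.089
gripper_force: 50.0
```

Call:
arm_command:
  deltas: [0, 0, 0, 0.0005, 0.0004, 0, 0, 0, 0, 0, 0.0005, 0.0004, 0, 0]

```text
clock: 7.15
position: [0.5549, 0.0646, 0.1187]
ee_rot: [0.142, -3.138, 0.0]
force: [1.9, 1.5, -1.3]
width: 0.098
gripper_force: 50.0
```

```bash
python3 - <<'E'
from h import *
for i in range(2):
    s=sensors.observe(); print(s["position"],s["force"],s["ft_torque"],s["width"],s["joints"][6]); im=optics.get_image("wrist")
E
```

```text
[0.55493052 0.06455018 0.11873533] [ 1.87709153  1.53749795 -1.28637875] [ 0.42935901 -0.63275259  0.01066399] 0.09777862025576041 1.5228110012166427
[0.55488934 0.0645511  0.11874476] [3.54939603 0.44976863 0.31957633] [ 0.43853477 -0.59932704 -0.02280383] 0.09542134777743533 1.5228188403163256
```

Call:
arm_command:
  deltas: [0, 0, 0, 0.0008, 0.0005, 0, 0, 0, 0, 0, 0.0008, 0.0005, 0, 0]

```text
clock: 7.45
position: [0.5551, 0.0648, 0.1184]
ee_rot: [0.142, -3.137, 0.001]
force: [-0.3, 0.7, -1.4]
width: 0.095
gripper_force: 50.0
```

```bash
cat > o.py <<'E'
from h import *
s=sensors.observe(); r=R.from_rotvec(s["ee_rot"]).as_matrix()
print(s["clock"],s["position"],s["force"],s["ft_torque"],s["width"],"yaw",np.degrees(np.arctan2(r[1,0],r[0,0])),"j7",s["joints"][6])
E
python3 o.py
```

```text
7.45 [0.55509255 0.0647602  0.11838952] [-0.28783065  0.72699622 -1.40842793] [ 0.08828192 -0.1531486  -0.01415282] 0.0953937041445722 yaw -174.8139853756156 j7 1.5222495911219158
```

Call:
arm_command:
  deltas: [0, 0, 0, 0.0001, 0.0001, -0.001, 0, 0, 0, 0, 0.0001, 0.0001, -0.001, 0]

```text
clock: 7.65
position: [0.5553, 0.065, 0.1173]
ee_rot: [0.142, -3.137, 0.0]
force: [-0.9, 0.2, -1.5]
width: 0.095
gripper_force: 50.0
```

Call:
arm_command:
  deltas: [0, 0, 0, 0, 0, -0.001, 0, 0, 0, 0, 0, 0, -0.001, 0]

```text
clock: 7.85
position: [0.5555, 0.0651, 0.1165]
ee_rot: [0.142, -3.138, 0.0]
force: [-0.3, 0.6, -1.8]
width: 0.098
gripper_force: 50.0
```

```bash
python3 o.py
```

```text
7.85 [0.55553761 0.06513477 0.11649026] [-0.34533434  0.62671272 -1.83895803] [ 0.03895092 -0.02265806  0.01919129] 0.09824611087517549 yaw -174.8049711927585 j7 1.5225420946281245
```

Centred with no contact. I'll keep going down in 1 mm steps.

Call:
arm_command:
  deltas: [0, 0, 0, 0, 0, -0.001, 0, 0, 0, 0, 0, 0, -0.001, 0]

```text
clock: 8.05
position: [0.5558, 0.0652, 0.1156]
ee_rot: [0.142, -3.138, 0.0]
force: [-0.4, 0.3, -2.7]
width: 0.098
gripper_force: 50.0
```

Call:
arm_command:
  deltas: [0, 0, 0, 0, 0, -0.001, 0, 0, 0, 0, 0, 0, -0.001, 0]

```text
clock: 8.25
position: [0.5558, 0.0652, 0.1146]
ee_rot: [0.142, -3.138, -0.0]
force: [-0.6, 0.3, -1.3]
width: 0.098
gripper_force: 50.0
```

```bash
python3 o.py
```

```text
8.25 [0.5557619  0.06522486 0.11462176] [-0.62830229  0.3015746  -1.31636486] [-0.03501583  0.01710192  0.01015597] 0.0976067337217916 yaw -174.80252739088763 j7 1.522911943396635
```

Call:
arm_command:
  deltas: [0, 0, 0, 0, 0, -0.001, 0, 0, 0, 0, 0, 0, -0.001, 0]

```text
clock: 8.45
position: [0.5558, 0.0651, 0.1136]
ee_rot: [0.142, -3.138, 0.0]
force: [0.8, 0.1, -1.8]
width: 0.097
gripper_force: 50.0
```

Call:
arm_command:
  deltas: [0, 0, 0, 0, 0, -0.001, 0, 0, 0, 0, 0, 0, -0.001, 0]

```text
clock: 8.65
position: [0.5558, 0.0651, 0.1126]
ee_rot: [0.142, -3.138, 0.0]
force: [0.0, -1.4, -2.3]
width: 0.098
gripper_force: 50.0
```

```bash
python3 o.py
```

```text
8.65 [0.55575949 0.06508018 0.11260275] [ 0.04303517 -1.42638975 -2.29526312] [-0.19631035  0.07166051  0.02326134] 0.09761918567426081 yaw -174.80784600015951 j7 1.5233235351403027
```

Call:
arm_command:
  deltas: [0, 0, 0, -0.0001, -0.0003, -0.0005, 0, 0, 0, 0, -0.0001, -0.0003, -0.001, 0]

```text
clock: 8.85
position: [0.5558, 0.065, 0.1119]
ee_rot: [-0.142, 3.138, 0.0]
force: [-0.9, -0.2, 3.7]
width: 0.099
gripper_force: 50.0
```

```bash
python3 o.py
```

```text
8.85 [0.55582799 0.06501411 0.11189686] [-0.92067294 -0.19602608  3.73540973] [-0.07053961  0.442404   -0.00196495] 0.09908859220770162 yaw -174.80196010330135 j7 1.524003054288968
```

Contact at TCP z ≈ 0.112, which puts the collar about 4 mm above the rim. Next I'll bring the push up to about 12 N. The quarter turn will go in the negative direction, since j7 has room that way.

Call:
arm_command:
  deltas: [0, 0, 0, -0.0004, 0, -0.0003, 0, 0, 0, 0, -0.0004, 0, -0.0003, 0]

```text
clock: 9.05
position: [0.5557, 0.065, 0.1118]
ee_rot: [-0.142, 3.137, 0.0]
force: [-0.6, -0.5, 3.2]
width: 0.096
gripper_force: 50.0
```

```bash
python3 o.py
```

```text
9.05 [0.55574998 0.06503185 0.11179558] [-0.58879561 -0.51800936  3.15810206] [-0.04333619  0.13881764  0.02637302] 0.09646320240317804 yaw -174.7999803242772 j7 1.5238788950072526
```

Call:
arm_command:
  deltas: [0, 0, 0, -0.0001, 0, -0.0008, 0, 0, 0, 0, -0.0001, 0, -0.0008, 0]

```text
clock: 9.25
position: [0.5558, 0.065, 0.1112]
ee_rot: [-0.142, 3.137, 0.0]
force: [-1.3, 0.1, 6.2]
width: 0.098
gripper_force: 50.0
```

```bash
python3 o.py
```

```text
9.25 [0.55583225 0.06503816 0.11119022] [-1.2757912   0.07568949  6.22969107] [-0.01970886  0.21280774  0.0341707 ] 0.0977598482371163 yaw -174.80804311498503 j7 1.5239513103393136
```

Call:
arm_command:
  deltas: [0, 0, 0, -0.0002, 0, -0.001, 0, 0, 0, 0, -0.0002, 0, -0.001, 0]

```text
clock: 9.45
position: [0.556, 0.065, 0.1107]
ee_rot: [-0.142, 3.136, 0.001]
force: [-1.7, -0.6, 11.8]
width: 0.099
gripper_force: 50.0
```

```bash
python3 o.py
```

```text
9.45 [0.55595331 0.06504056 0.11074044] [-1.72759333 -0.55155298 11.79408852] [-0.16527643  0.44966926 -0.02038988] 0.09868363075319471 yaw -174.808703248658 j7 1.5240950110990195
```

Call:
arm_command:
  deltas: [0, 0, -0.045, -0.0002, 0, -0.0001, 0, 0, 0, -0.09, -0.0003, 0, -0.0003, 0]

```text
clock: 9.65
position: [0.5559, 0.0652, 0.1105]
ee_rot: [0.083, 3.138, 0.001]
force: [-1.4, -0.2, 12.3]
width: 0.099
gripper_force: 50.0
```

```bash
python3 o.py
```

```text
9.65 [0.55587807 0.0652102  0.1104823 ] [-1.41521138 -0.23678661 12.29694115] [-0.00480509  0.29052314  0.12997762] 0.09857784676259233 yaw 176.9536792346203 j7 1.4048984541548786
```

Call:
arm_command:
  deltas: [0, 0, -0.05, -0.0001, 0, -0.0001, 0, 0, 0, -0.1, -0.0002, 0, -0.0003, 0]

```text
clock: 9.85
position: [0.5559, 0.0653, 0.1103]
ee_rot: [0.33, 3.121, 0.002]
force: [-0.8, 1.5, 11.9]
width: 0.096
gripper_force: 50.0
```

Call:
arm_command:
  deltas: [0, 0, -0.05, -0.0001, 0, -0.0002, 0, 0, 0, -0.1, -0.0001, 0, -0.0003, 0]

```text
clock: 10.05
position: [0.5559, 0.0655, 0.1101]
ee_rot: [0.573, 3.086, 0.003]
force: [-0.9, 0.3, 13.1]
width: 0.097
gripper_force: 50.1
```

```bash
python3 o.py
```

```text
10.05 [0.55592713 0.06552051 0.11010292] [-0.86875377  0.25530313 13.07970057] [0.15211936 0.22724263 0.18133798] 0.09658258681687569 yaw 158.94936989560173 j7 1.1458187202230246
```

Call:
arm_command:
  deltas: [0, 0, -0.05, 0, 0.0001, -0.0001, 0, 0, 0, -0.1, 0, 0.0002, -0.0002, 0]

```text
clock: 10.25
position: [0.556, 0.0657, 0.11]
ee_rot: [0.814, 3.031, 0.003]
force: [-1.1, -0.2, 12.9]
width: 0.1
gripper_force: 50.1
```

Call:
arm_command:
  deltas: [0, 0, -0.05, 0, 0.0001, -0.0001, 0, 0, 0, -0.1, 0, 0.0002, -0.0002, 0]

```text
clock: 10.45
position: [0.5561, 0.0659, 0.1099]
ee_rot: [1.049, 2.958, 0.004]
force: [-1.5, 0.6, 14.3]
width: 0.1
gripper_force: 50.1
```

```bash
python3 o.py
```

```text
10.45 [0.55613344 0.06585248 0.10988036] [-1.50885632  0.55870962 14.28355282] [0.07298197 0.2192034  0.22156529] 0.09996910892511632 yaw 140.95057776874583 j7 0.8883082624339294
```

Call:
arm_command:
  deltas: [0, 0, -0.05, -0.0001, 0.0001, 0.0003, 0, 0, 0, -0.1, -0.0002, 0.0001, 0.0003, 0]

```text
clock: 10.65
position: [0.5562, 0.066, 0.1099]
ee_rot: [1.278, 2.866, 0.004]
force: [1.0, 0.2, 8.6]
width: 0.099
gripper_force: 50.1
```

Call:
arm_command:
  deltas: [0, 0, -0.05, 0, 0, 0, 0, 0, 0, -0.1, 0, 0, 0, 0]

```text
clock: 10.85
position: [0.5563, 0.0661, 0.1099]
ee_rot: [1.498, 2.757, 0.005]
force: [1.9, 1.6, 9.3]
width: 0.099
gripper_force: 50.1
```

```bash
python3 o.py
```

```text
10.85 [0.55631344 0.06607445 0.10992464] [1.86852339 1.57722822 9.31516449] [ 0.20463335 -0.36791577  0.24820672] 0.09862634582121402 yaw 122.96003121124023 j7 0.632724732614288
```

Call:
arm_command:
  deltas: [0, 0, -0.05, 0.0002, 0.0001, -0.0001, 0, 0, 0, -0.1, 0.0003, 0.0002, -0.0002, 0]

```text
clock: 11.05
position: [0.5565, 0.0662, 0.1099]
ee_rot: [1.71, 2.632, 0.005]
force: [-0.2, 1.1, 13.2]
width: 0.096
gripper_force: 50.1
```

Call:
arm_command:
  deltas: [0, 0, -0.05, 0.0001, 0.0001, 0, 0, 0, 0, -0.1, 0.0002, 0.0001, 0, 0]

```text
clock: 11.25
position: [0.5567, 0.0662, 0.1099]
ee_rot: [1.912, 2.49, 0.005]
force: [1.6, 0.5, 10.3]
width: 0.1
gripper_force: 50.1
```

```bash
python3 o.py
```

```text
11.25 [0.55673249 0.06624008 0.10986177] [ 1.57432464  0.52733349 10.26414229] [ 0.08109908 -0.10953462  0.26882237] 0.099527381276003 yaw 104.95741015488609 j7 0.3794144316772399
```

Call:
arm_command:
  deltas: [0, 0, -0.055, 0.0001, 0, -0.0001, 0, 0, 0, -0.11, 0.0001, 0, -0.0001, 0, 0, 0, -0.11, 0.0001, 0, -0.0001, 0]

```text
clock: 11.55
position: [0.5569, 0.0663, 0.1098]
ee_rot: [2.12, 2.315, 0.006]
force: [1.4, 1.3, 12.2]
width: 0.102
gripper_force: 50.0
```

```bash
python3 - <<'E'
exec(open("o.py").read())
c=cal("wrist"); im=optics.get_image("wrist"); np.savez("w4.npz",K=c[0],R=c[1],t=c[2])
cv2.imwrite("pics/w4.png",cv2.convertScaleAbs(cv2.resize(im,(800,600),interpolation=cv2.INTER_CUBIC),alpha=1.4))
E
```

```text
11.55 [0.55693853 0.06629307 0.109782  ] [ 1.38380415  1.25696568 12.17284235] [ 0.15421951 -0.03382559 -0.05907899] 0.1018200662921636 yaw 95.05208384450579 j7 0.24109961795747017
```

View pics/w4.png

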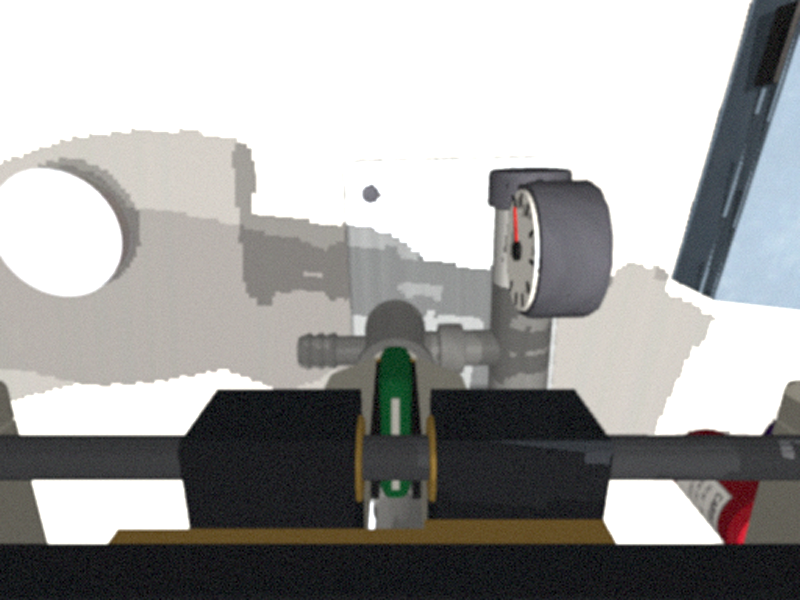

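The handle (column ~397) stands square to the spout (row ~350). Next I'll take off the push, open slightly and lift straight up.

Call:
arm_command:
  deltas: [0, 0, 0, 0, 0, 0.0007, 0, 0, 0, 0, 0, 0, 0.0007, 0]
  force: 20

```text
clock: 11.8
position: [0.5568, 0.0663, 0.1099]
ee_rot: [2.116, 2.319, 0.005]
force: [6.3, 2.8, 4.7]
width: 0.103
gripper_force: 20.0
```

Call:
arm_command:
  deltas: [0, 0, 0, 0, 0, 0, 30, 0, 0, 0, 0, 0, 0, 30, 0, 0, 0, 0, 0, 0, 30, 0, 0, 0, 0, 0, 0, 30]

```text
clock: 12.2
position: [0.5497, 0.0654, 0.1087]
ee_rot: [-2.113, -2.314, 0.01]
force: [-20.3, 0.1, 26.7]
width: 0.322
gripper_force: 12.8
```

Call:
arm_command:
  deltas: [0, 0, 0, 0, 0, 0.002, 26, 0, 0, 0, 0, 0, 0.005, 26, 0, 0, 0, 0, 0, 0.01, 26, 0, 0, 0, 0, 0, 0.016, 26]

```text
clock: 12.6
position: [0.5546, 0.0656, 0.1251]
ee_rot: [-2.118, -2.32, 0.001]
force: [-0.3, 0.0, -0.5]
width: 0.286
gripper_force: 0.0
```

```bash
python3 o.py
```

```text
12.6 [0.55464494 0.06560831 0.12512475] [-0.27714982  0.03909723 -0.48745714] [-0.06016564  0.03059578 -0.03119942] 0.28554478625466717 yaw 95.19221187558695 j7 0.2279390873714373
```

Call:
arm_command:
  deltas: [0, 0, 0, 0, 0, 0.04, 26, 0, 0, 0, 0, 0, 0.08, 26, 0, 0, 0, 0, 0, 0.12, 26, 0, 0, 0, 0, 0, 0.12, 26, 0, 0, 0, 0, 0, 0.12, 26]

```text
clock: 13.1
position: [0.5553, 0.0659, 0.246]
ee_rot: [2.118, 2.319, 0.003]
force: [-0.1, 1.2, -1.0]
width: 0.281
gripper_force: 0.0
```

```bash
python3 - <<'E'
exec(open("o.py").read())
c=cal("wrist"); im=optics.get_image("wrist"); sc=optics.get_image("scene"); np.savez("w5.npz",K=c[0],R=c[1],t=c[2])
a=cv2.resize(im,(600,450),interpolation=cv2.INTER_CUBIC)
b=cv2.resize(sc[130:230,220:264],(198,450),interpolation=cv2.INTER_CUBIC)
cv2.imwrite("pics/w5.png",cv2.convertScaleAbs(np.hstack([a,b]),alpha=1.3)); cv2.imwrite("w5raw.png",im); cv2.imwrite("s5raw.png",sc)
E
```

```text
13.1 [0.55529707 0.06587    0.24599874] [-0.14260006  1.20633795 -1.0175728 ] [-0.05346841  0.05224705 -0.06303854] 0.28097359296581026 yaw 95.21008329412945 j7 0.1317429786405797
```

View pics/w5.png

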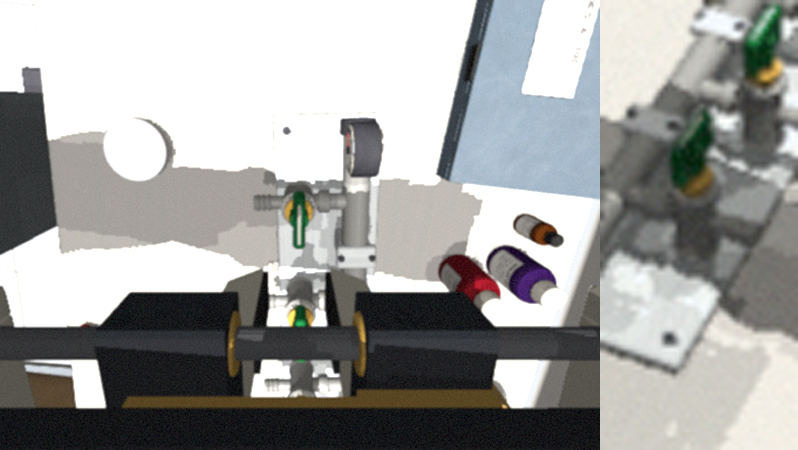

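The plug stays seated. The collar is close to the rim, the handle at (299,218) is square across the spout and parallel to its neighbour, and the gripper is clear.

```bash
python3 -c "
from cell import arm; print(arm.sign_off())"
```

```text
the job is handed in; nothing more can be done
None
```

The green plug is bedded in the empty barrel with its handle square across the spout, turned a quarter turn under about 12 N (readings 9–14 N); it stayed put after release, though the opening gripper briefly pressed on something (about 27 N up, 20 N sideways), and the job is handed in.

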